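# Refill the gravity can rack with two spray cans

## Task

Refill the gravity can rack with the two spare spray cans lying on the counter: lay them one after the other across its upper track, without dropping them onto it, each with its cap on the same side as the caps of the cans already in the rack, so that each rolls to the back, drops to the lower track and queues up behind the others. Leave the other things on the counter where they are.

Things in the scene. Friction and masses are not known exactly. Their poses are not given: they have to be found in the camera images.
- rack: two-tier gravity can rack of white flat wire (sheet at the drop), fixed, open above. Origin on the counter, centre of its 308 x 190 footprint; x to its back, y to its left, z up. Lane 172 wide (y = -86 to +86). A can laid across the upper track rolls back by itself, drops through the gap between x = +82 and the back stop (inner face x = +150, 176 high) onto the lower track and rolls forward
- rack_load (a point): good place to lay a can: on the runners of the upper track, mid lane, at x = -60, y = 0, z = 144.1 in the rack's frame, same axes (a can's axis lies 26.9 above it). The track runs from a lip (15 high, x = -152) down to the back, falling 0.17 mm per mm of x, and ends at x = +82; side rails stand 36 above it
- rack_front (a point): front end of the lower track: on its runners, mid lane, at x = -150, y = 0, z = 12 in the rack's frame, at the front stop. The lower track rises towards the back 0.17 mm per mm of x, to 63 at x = +150
- spare_a: spare spray can lying loose on its side on the counter, about 160 g, 148 long: smooth aluminium cylinder 53 dia, 108 long, then a white cap 40 dia, 40 long. Origin on its axis at mid length; x runs along it towards the cap (cylinder x = -74 to +34, cap +34 to +74; centre of mass about -18). Grasp it from above across the cylinder
- spare_b: spare spray can lying loose on its side on the counter, about 160 g, 148 long: smooth aluminium cylinder 53 dia, 108 long, then a white cap 40 dia, 40 long. Origin on its axis at mid length; x runs along it towards the cap (cylinder x = -74 to +34, cap +34 to +74; centre of mass about -18). Grasp it from above across the cylinder
- spare_a_cap (a point): middle of the cap's end face of spare_a, on the can's axis
- spare_b_cap (a point): middle of the cap's end face of spare_b, on the can's axis
- stock_1: a can of the same kind already in the rack, lying across the front end of the lower track with its cap to the rack's left (+y); origin and axes as for the spare cans
- stock_2: the second can already in the rack, next behind stock_1, cap to the rack's left (+y) too; origin and axes as for the spare cans
- stock_1_cap (a point): middle of the end face of the cap of stock_1, on the axis
- stock_2_cap (a point): middle of the end face of the cap of stock_2, on the axis
- tall_can: tall spray can standing upright, 65 dia, 215 high, too fat and long for the rack; origin at the centre of its foot. A bystander
- dosing_cup: white plastic dosing cup, 64 dia at the rim, 50 high, standing; origin at the centre of its foot. A bystander
- peg_a: wooden clothes peg lying flat, 72 x 14 x 11; origin at the centre of its underside. A bystander
- peg_b: wooden clothes peg lying flat, 72 x 14 x 11; origin at the centre of its underside. A bystander
- sheet_box: flat carton of dryer sheets, 110 x 55 x 30; origin at the centre of its underside. A bystander
- lint_brush: wooden lint brush lying bristles down, 218 long, 45 wide, 24 high, handle towards its -x; origin in its underside where handle and head meet. A bystander
Things that resemble listed ones, but are neither listed nor needed, are in the scene too. What is shaped like the stock_1 but pink is not meant. What is shaped like the stock_2 but pink is not meant.

How it is judged (in metres and radians):
On the way, in this order (a step that is already met when the one before it is completed fails the run):
1. one spare can is on the upper track, across the lane (((z of spare_a in the frame of rack between 0.135 and 0.215 m and x of spare_a in the frame of rack between -0.15 and 0.13 m and y of spare_a in the frame of rack between -0.03 and 0.03 m) or (z of spare_b in the frame of rack between 0.135 and 0.215 m and x of spare_b in the frame of rack between -0.15 and 0.13 m and y of spare_b in the frame of rack between -0.03 and 0.03 m))), for 0.1 s.
2. that can has dropped to the lower track, and the other is on the upper track (((z of spare_a in the frame of rack between 0.02 and 0.105 m and x of spare_a in the frame of rack between -0.15 and 0.15 m and y of spare_a in the frame of rack between -0.03 and 0.03 m and (z of spare_b in the frame of rack between 0.135 and 0.215 m and x of spare_b in the frame of rack between -0.15 and 0.13 m and y of spare_b in the frame of rack between -0.03 and 0.03 m)) or (z of spare_b in the frame of rack between 0.02 and 0.105 m and x of spare_b in the frame of rack between -0.15 and 0.15 m and y of spare_b in the frame of rack between -0.03 and 0.03 m and (z of spare_a in the frame of rack between 0.135 and 0.215 m and x of spare_a in the frame of rack between -0.15 and 0.13 m and y of spare_a in the frame of rack between -0.03 and 0.03 m)))), for 0.1 s.
At the end, for the whole second after the job is handed in: All four cans (two spare, two already in the rack) rest on the lower track (axis 20 to 105 mm above the counter, within the rack's length, centred in the lane to 30 mm), across the lane to 0.3 rad, every cap on the rack's left (+y), slower than 20 mm/s (z of spare_a in the frame of rack between 0.02 and 0.105 m and x of spare_a in the frame of rack between -0.15 and 0.15 m and y of spare_a in the frame of rack between -0.03 and 0.03 m and angle between the x axis of each of spare_a, spare_b, stock_1, stock_2 and the y axis of rack, either way round below 0.3 rad and y of each of spare_a_cap, spare_b_cap, stock_1_cap, stock_2_cap in the frame of rack above 0.04 m and linear speed of each of spare_a, spare_b, stock_1, stock_2 below 0.02 m/s and z of spare_b in the frame of rack between 0.02 and 0.105 m and x of spare_b in the frame of rack between -0.15 and 0.15 m and y of spare_b in the frame of rack between -0.03 and 0.03 m and z of stock_1 in the frame of rack between 0.02 and 0.105 m and x of stock_1 in the frame of rack between -0.15 and 0.15 m and y of stock_1 in the frame of rack between -0.03 and 0.03 m and z of stock_2 in the frame of rack between 0.02 and 0.105 m and x of stock_2 in the frame of rack between -0.15 and 0.15 m and y of stock_2 in the frame of rack between -0.03 and 0.03 m); the robot touches nothing.
It fails at once if spare_a is let go with its axis higher than 225 mm above the counter, 40 mm above where it lies on the upper track (height (world z) of spare_a above 0.225 m and contact force between the fingers and spare_a below 0.02 N).
It fails at once if spare_b is let go with its axis higher than 225 mm above the counter, 40 mm above where it lies on the upper track (height (world z) of spare_b above 0.225 m and contact force between the fingers and spare_b below 0.02 N).
It fails at once if a bystander (tall can, dosing cup, clothes pegs, carton, lint brush) is moved more than 30 mm (distance of any of tall_can, dosing_cup, peg_a, peg_b, sheet_box, lint_brush from where it was at the start of the episode above 0.03 m).
It also fails if it takes over 64 s, if anything falls off the work surface, if the arm or the gripper's body presses on something with over 40 N, if the wrist force passes 120 N, or if a joint passes its speed limit or range.

## Robot

A 6-joint arm with a two-finger parallel gripper is mounted at the origin on the work surface. World frame = base frame: x ahead of the robot, y to its left, z up, the work surface at z = 0. Lengths are in mm, angles in rad, forces in N, time in s.
With the tool pointing down it reaches from about 275 to 750 mm from the base axis. Payload 10.2 kg.
Tool frame: the origin (TCP) lies between the finger pads; the fingertips stand 19 mm ahead of it and the grasp point (between the pads) is the TCP; z points along the fingers, y is the line along which they close (so a half turn about z gives the same grasp; the last joint's range is limited). The gripper opens to 85 mm and grips with 20 to 120 N. Pads are 22 mm wide; open, the fingers measure 114 mm over their backs; the gripper's body (76 mm by 85 mm) begins 54 mm behind the grasp point. The pads swing forward as they close: fully open they stand 13 mm farther back than shut.
Start: joints at [-0.223, 0.313, 1.498, -0, 1.331, -0.223], TCP at [525.006, -0.013, 219.194] pointing down, gripper open.
Joint ranges: [-2.94, 2.94], [-0.97, 2.17], [0.19, 2.56], [-1.23, 4.37], [0.02, 3.11], [-2.88, 2.88]. Speed limits (rad/s): [2.39, 2.39, 3.01, 3.14, 3.14, 3.14].

## Interface

Orientations are given as a unit quaternion [w, x, y, z].
In Python, from rig import sense, capture, finish_job gives the robot as it stands. The module is installed in compiled form; this text tells all that it offers.
- The arm moves only by the tool move_arm, never from a script. Its argument "moves" is a list of rows, each an object with "turn": the turn, a rotation vector about the tool's x, y, z in rad, a list of three; "translation": the shift along the tool's x, y, z in mm, a list of three; "hand": the opening, from 0 (shut) to 1 (fully open). In form: [{"turn": [wx, wy, wz], "translation": [x, y, z], "hand": hand}, ...]. A call has 1 to 10 rows; each row shifts and turns the commanded pose from where the row before left it, along the tool's axes as they then stand; what a row does not reach is not made up. A row lasts 1/12 s, in which the tool goes at most 41.7 mm and 7.16 degrees, less where a joint would pass 70% of its speed; a pose out of reach is approached as far as the arm can. A call with a gripper value outside its range is refused whole. The fingers move at their own pace and stop on an object; "grip_force" is the grip in N (left out, the last holds). Time passes only in rows, so rows that do not move let the fingers close. It gives the time, the measured TCP pose, the force, the opening and the grip force at its end, in the units of the state.
- sense(): the state, without advancing time (a new reading comes with each control period).
- capture(name): name is "scene" or "side" or "wrist"; returns a dict with "image" (400x640x3 uint8, blue, green, red), "z_map" (400x640 float32, mm along the optical axis (not along the pixel's ray), 0 where there is no reading), "vertical_fov" (degrees; the focal length in pixels is half the picture's height over the tangent of half this angle, whatever the lens; pixels are square), "cx", "cy" (the principal point, pixels), "k1" (the pictures are not rectified: a ray, as slopes to the right and down, at radius r is drawn at 1 + k1 r^2 times it, then the intrinsics apply), "R" (3x3) and "t" (3): a world point X has camera coordinates R X + t; the wrist camera has in their place "T_tool_cam" (4x4, takes a point from camera to tool coordinates, whose origin is the TCP and whose axes are the flange's). Camera axes: x right, y down, z forward; pixel columns grow to the right and rows downward; lengths in mm; the calibration is good to about 2 mm. A picture is of the moment at which its call begins: read the wrist's pose just before it.
- finish_job(): hands the job in; it is judged then, once.
The state is a dict: "time_s": time; "joints": joint angles; "dq": joint speeds; "tau": joint torques, N m; "eef_pos": TCP position; "ee_rot": TCP orientation; "force": force on the tool from outside, world axes, zero at the start; "wrist_torque": the same for the moment, N m; "grip_width": opening from 0.0 (shut) to 1.0 (fully open); "grip_force": force on a finger pad.
Only numpy, scipy, OpenCV 4.12 (cv2) and the standard library are available. Lean on these libraries where they do the work, as an engineer would, in place of code of your own. Each camera call takes 0.05 s, during which the arm holds its last target. There are 200 camera calls.

## Working session

There is one attempt and no reset: what is moved stays moved. The work goes in short steps, Python scripts to look and compute and a tool call to move; the robot and the scene stay as the last step left them, time stands still between calls to the robot, and variables do not carry over. Pictures are saved under pics/ and viewed, at most 10 in all, crops included, and the job is handed in when it is done.

Besides the shell and the picture viewer there is one more tool, called after ">>>" as a command line: name --argument value ..., lists and objects as JSON in quotes. move_arm: Moves the arm, as the interface text tells. Its arguments: {"type":"object","properties":{"moves":{"type":"array","items":{"type":"object","properties":{"turn":{"type":"array","items":{"type":"number"}},"translation":{"type":"array","items":{"type":"number"}},"hand":{"type":"number"}}}},"grip_force":{"type":"number"}},"required":["moves"]}

```bash
mkdir -p pics
cat > h.py <<'E'
import numpy as np, cv2
from rig import sense, capture, finish_job
def pts(c):
    """world xyz map from a scene/side capture"""
    h,w=c["z_map"].shape; f=h/2/np.tan(np.radians(c["vertical_fov"])/2)
    K=np.array([[f,0,c["cx"]],[0,f,c["cy"]],[0,0,1.]])
    u,v=np.meshgrid(np.arange(w),np.arange(h))
    p=np.stack([u,v],-1).reshape(-1,1,2).astype(float)
    n=cv2.undistortPoints(p,K,np.array([c["k1"],0,0,0,0.]) ).reshape(h,w,2)
    z=c["z_map"]; P=np.dstack([n*z[...,None],z]).astype(float)
    return P
def world(c):
    return (pts(c)-np.array(c["t"]))@np.array(c["R"])
E
python3 - <<'E'
from h import *
print(sense())
for n in("scene","side"):
    c=capture(n); cv2.imwrite(f"pics/{n}.png",c["image"]); np.savez(f"{n}.npz",W=world(c),im=c["image"],z=c["z_map"])
    print(n,c["vertical_fov"],c["k1"],c["R"],c["t"])
E
```

```text
{'time_s': 0.0, 'joints': array([-2.23404714e-01,  3.13462623e-01,  1.49844022e+00, -4.78219967e-06,
        1.33100026e+00, -2.23403560e-01]), 'dq': array([-8.55983353e-04,  9.95046426e-04, -1.09873375e-04,  9.70026776e-05,
       -1.35542498e-04,  6.13305773e-05]), 'tau': array([-5.78409599e-04, -4.12261176e+01, -2.59742296e+01, -3.58453699e-04,
        4.11797926e-03, -1.23038126e-05]), 'eef_pos': array([5.24726399e+02, 4.62468797e-02, 2.18627448e+02]), 'ee_rot': array([-5.53208969e-04,  7.07106635e-01,  7.07106624e-01, -3.51117157e-04]), 'force': array([-0.79772702,  0.42565195,  0.23678296]), 'wrist_torque': array([ 0.01164122, -0.01162776,  0.02740624]), 'grip_force': 0.0, 'grip_width': 0.9974422858131904}
scene 51.72064267805648 -0.09297143979418432 [[ 0.49760795  0.86739529 -0.00342604]
 [ 0.58890196 -0.34073638 -0.73286643]
 [-0.63685226  0.36266256 -0.68036392]] [-230.8423239  -244.79975378 1789.42104778]
side 46.83000505413276 -0.07156935056169764 [[ 0.99501589 -0.09961072 -0.00459258]
 [-0.05283286 -0.48756981 -0.87148401]
 [ 0.08456995  0.86738307 -0.49040242]] [-531.11917709  125.60314535 1326.61049699]
```

View pics/scene.png

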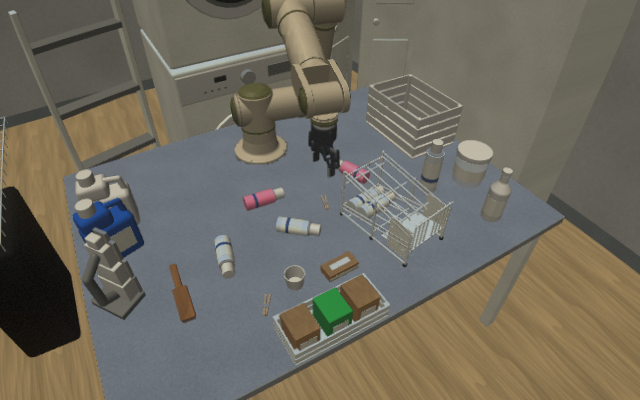

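View pics/side.png

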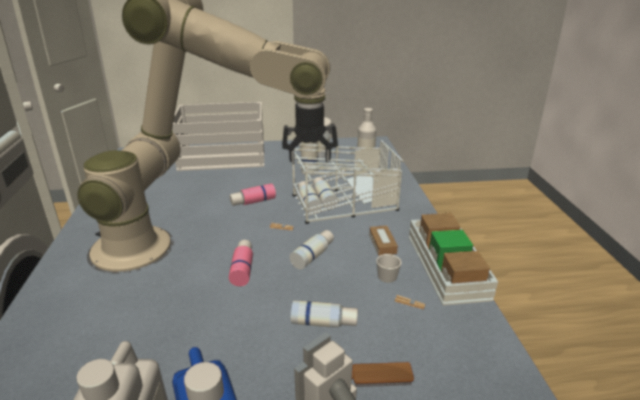

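The scene view shows white cans at (298,227) and (224,256), which are the spares. The pink cans at (264,198) and (353,170) are decoys. The stock cans are inside the rack at about (370,203). The rack's sheet-metal back is at (425,230), so its back faces roughly world +x.

Run:
```python
from h import *
d=np.load("scene.npz"); W,im=d["W"],d["im"]
e=np.load("side.npz"); V,jm=e["W"],e["im"]
def can(W,box,cy):
    u0,v0,u1,v1=box; P=W[v0:v1,u0:u1].reshape(-1,3); 
    P=P[np.isfinite(P).all(1)&(P[:,2]>8)&(P[:,2]<70)]
    (cx,cyy),(w,h),a=cv2.minAreaRect(P[:,:2].astype(np.float32))
    print(len(P),"rect",cx,cyy,w,h,a,"zmax",np.percentile(P[:,2],98), "pca",np.linalg.svd(P[:,:2]-P[:,:2].mean(0),full_matrices=False)[2][0])
    # top ridge
    T=P[P[:,2]>48]; print(" ridge mean",T.mean(0), "ridge dir",np.linalg.svd(T[:,:2]-T[:,:2].mean(0),full_matrices=False)[2][0])
can(W,(270,210,328,242),0); can(W,(208,228,242,282),0)
can(V,(284,226,340,272),0); can(V,(284,294,362,330),0)
for n,(A,b) in {"scene":(W,[(324,201),(294,277),(340,265),(266,304),(180,292),(433,170)]),"side":(V,[(388,267),(383,238),(282,227),(409,301)])}.items():
    for u,v in b: print(n,u,v,A[v,u].round())
# rack points
for n,A,(u0,v0,u1,v1) in(("scene",W,(335,148,455,270)),("side",V,(288,135,408,225))):
    P=A[v0:v1,u0:u1].reshape(-1,3); P=P[(P[:,2]>6)&(P[:,2]<230)&(P[:,0]>350)&(P[:,0]<950)]
    print(n,len(P),P.min(0),P.max(0),[cv2.minAreaRect(P[:,:2].astype(np.float32))])
cv2.imwrite("pics/crop.png",np.hstack([cv2.resize(im[150:275,195:455],None,fx=3,fy=3,interpolation=cv2.INTER_CUBIC)]))
```

```text
652 rect 526.7860717773438 -98.2774887084961 148.76907348632812 54.508758544921875 46.29490661621094 zmax 55.86485243695715 pca [0.63344542 0.77378737]
 ridge mean [ 514.04791708 -107.32317296   51.99625639] ridge dir [0.64954039 0.76032709]
677 rect 521.9881591796875 -358.92291259765625 54.21706008911133 155.060791015625 77.50727081298828 zmax 55.87021310511451 pca [ 0.97489928 -0.22264634]
 ridge mean [ 508.75249846 -355.9096075    51.88137462] ridge dir [ 0.97402825 -0.2264265 ]
874 rect 475.01068115234375 -54.29296875 151.75245666503906 179.4322052001953 49.53715515136719 zmax 54.57925962801875 pca [0.61584562 0.78786685]
 ridge mean [ 509.59247219 -112.20710834   51.68780696] ridge dir [-0.67053234 -0.7418803 ]
1476 rect 519.4849243164062 -365.27801513671875 47.906646728515625 146.41233825683594 78.47625732421875 zmax 53.60757634473829 pca [ 0.98181834 -0.18982294]
 ridge mean [ 502.34420078 -358.9183103    51.15299424] ridge dir [ 0.97696721 -0.21338947]
scene 324 201 [440.  58.  12.]
scene 294 277 [ 687. -199.    5.]
scene 340 265 [733. -60.  27.]
scene 266 304 [ 739. -318.   13.]
scene 180 292 [ 583. -527.   26.]
scene 433 170 [589. 430. 113.]
side 388 267 [ 713. -182.   11.]
side 383 238 [723. -75.  31.]
side 282 227 [441.  55.   5.]
side 409 301 [ 735. -311.    2.]
scene 6348 [350.12531174 -82.63287834   6.01697323] [915.00288232 600.56298274 201.9842212 ] [((586.4169921875, 292.99945068359375), (473.1565856933594, 665.8186645507812), 57.820472717285156)]
side 5523 [486.79089741  73.49358859   6.00469768] [831.58823166 735.2386162  198.09984304] [((659.1787109375, 400.8778076171875), (661.234375, 338.2534484863281), 88.70124053955078)]
```

View pics/crop.png

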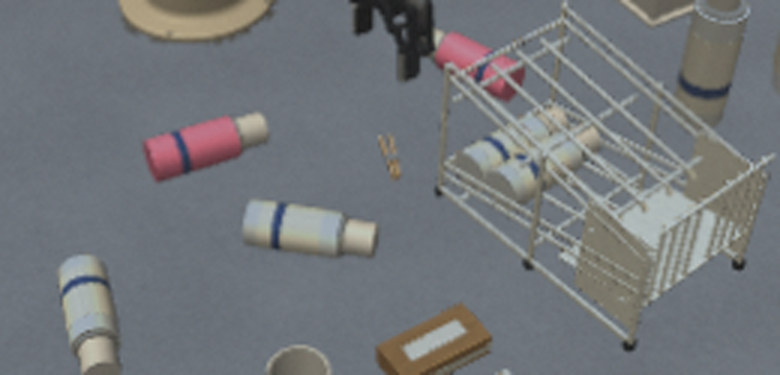

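Run:
```python
from h import *
from scipy.optimize import least_squares
d=np.load("scene.npz"); e=np.load("side.npz")
P=np.vstack([a.reshape(-1,3) for a in(d["W"],e["W"])])
P=P[np.isfinite(P).all(1)]
# rack cloud
A=P[(P[:,0]>480)&(P[:,0]<870)&(P[:,1]>40)&(P[:,1]<330)&(P[:,2]>10)&(P[:,2]<196)]
print(len(A)); B=A[:,:2]
H=np.histogram2d(B[:,0],B[:,1],bins=[np.arange(480,871,15),np.arange(40,331,15)])[0].astype(int)
for i,r in enumerate(H): print(480+15*i,*[f"{x:4d}" for x in r])
c=capture("scene");f=200/np.tan(np.radians(c["vertical_fov"])/2);K=np.array([[f,0,c["cx"]],[0,f,c["cy"]],[0,0,1.]])
def ray(u,v,z):
    n=cv2.undistortPoints(np.array([[[u,v]]],float),K,np.array([c["k1"],0,0,0,0.])).ravel()
    R,t=np.array(c["R"]),np.array(c["t"]); o=-R.T@t; dd=R.T@np.r_[n,1]; return (o+dd*(z-o[2])/dd[2]).round(1)
for n,u,v,z in(("footFR",437,190,2),("mid",528,264,2),("footBR",628,345,2),("footBL",739,264,2),("stopR",652,248,176),("stopL",770,157,176),("railFR",447,68,190),("railFL",565,10,190)):
    print(n,ray(195+(u+.5)/3-.5,150+(v+.5)/3-.5,z))
# stock can axes
S=A[(A[:,2]>40)&(A[:,2]<75)]
```

```text
9428
480    0    0    0    0    0    0    0    0    0    0    0    0    2    7   77   38    0    0    0
495    0    0    0    0    0    0    8   19   18   24   27   21   36   13   40    3    0    0    0
510    0    0  182   42   31   26   33   32   22   22   34   13   25   23   23   12    0    0    0
525    0    0   13   76   90   36   18   28   14   14   25   16   14   29   11   29    0    0    0
540    0    0    2   61  101   33   28   34   26   14   28   16    6   12    3   43    0    0    0
555    0    0    1   77   54   32   22   22   31   15   29   20    3   29   10   37    0    0    0
570    0    0    0   66   55   40   20   23   25   16   20   20    5   29   12   24    2    0    0
585    0    0    0   52   80   46   32   16   26   12   22   27    9   35   16   38    5    0    0
600    0    0    0   32   55   75   41   20   38   19   14   39    7   10    5   33   20    0    0
615    0    0    0   12   58   31   21    7   28    8    8   22    7   26   12   12   28    0    0
630    0    0    0    6   74    9   14    7   20   14    0   18    3    7   15   11  124    0    0
645   
[... 989 characters left out ...]
  0    0    0    0    0   59  235    3   10   25   73   17   23   92   81   39   23   15    1
810    0    0    0    0    0   88  191   51   72   47   15    4    0    0    0    0    0    0    0
825    0    0    0    0    0    2    2    0    0    0    0    0    0    0    0    0    0    0    0
840    0    0    0    0    0    0    0    0    0    0    0    0    0    0    0    0    0    0    0
855    0    0    0    0    0    0    0    0    0    0    0    0    0    0    0    0    0    0    0
footFR [515.2  81.2   2. ]
mid [668.9 105.6   2. ]
footBR [818.8 129.8   2. ]
footBL [790.9 314.4   2. ]
stopR [834.6 113.6 176. ]
stopL [796.  304.8 176. ]
railFR [518.2  83.4 190. ]
railFL [495.5 262.3 190. ]
```

Run:
```python
from h import *
from scipy.optimize import minimize
d=np.load("scene.npz"); e=np.load("side.npz")
for k,C in(("scene",d["W"]),("side",e["W"])):
    P=C.reshape(-1,3); P=P[np.isfinite(P).all(1)]
    for n,c,y in(("a",(526,-94),.863),("b",(522,-361),-.228)):
        best=None
        Q=P[(np.hypot(P[:,0]-c[0],P[:,1]-c[1])<100)&(P[:,2]>15)&(P[:,2]<62)]
        def loc(p): 
            u=np.array([np.cos(p[2]),np.sin(p[2])]); D=Q[:,:2]-p[:2]; return D@u, D@[-u[1],u[0]]
        def cost(p):
            l,t=loc(p); m=(abs(t)<40)&(l>-70)&(l<30); r=np.hypot(t[m],Q[m,2]-26.5)-26.5; return np.mean(np.minimum(abs(r),6))
        r=minimize(cost,[*c,y],method="Nelder-Mead",options=dict(xatol=.01,fatol=1e-4,initial_simplex=[[*c,y],[c[0]+6,c[1],y],[c[0],c[1]+6,y],[*c,y+.05]]))
        l,t=loc(r.x); m=abs(t)<35; l=l[m]; big=l[Q[m,2]>45]
        u=np.array([np.cos(r.x[2]),np.sin(r.x[2])])
        lo,hi=np.percentile(l,[.7,99.3]); mid=r.x[:2]+u*(lo+hi)/2
        print(k,n,r.x.round(3),r.fun.round(2),"len",hi-lo,"mid",mid.round(1),"cylinder ridge mid",(r.x[:2]+u*np.mean(np.percentile(big,[1,99]))).round(1),"ridge len",np.ptp(np.percentile(big,[1,99])))
    # rack
    A=P[(P[:,0]>480)&(P[:,0]<870)&(P[:,1]>40)&(P[:,1]<340)&(P[:,2]>10)&(P[:,2]<198)]
    for yaw in(.15,.157,.164):
        x=np.array([np.cos(yaw),np.sin(yaw)]);D=A[:,:2]-[652.5,197.5];l=D@x;t=D@[-x[1],x[0]]
        m=(abs(l)<165)&(abs(t)<110)
        rr=(l>75)&(l<150); print(k,yaw,"R wall",np.median(t[rr&(t<-75)&(t>-105)]).round(1),np.std(t[rr&(t<-75)&(t>-105)]).round(1),"L wall",np.median(t[rr&(t>75)&(t<105)]).round(1),"back",np.median(l[(l>140)&(l<170)&(abs(t)<70)&(A[:,2]>80)]).round(1),"front",np.median(l[(l<-140)&(l>-170)&(abs(t)<70)]).round(1),np.std(l[(l>140)&(l<170)&(abs(t)<70)&(A[:,2]>80)]).round(1))
```

```text
scene a [523.023 -90.309   0.867] 1.8 len 146.6885299640802 mid [520.9 -92.8] cylinder ridge mid [520.  -93.8] ridge len 144.12073330137923
scene b [ 5.22761e+02 -3.59197e+02 -2.23000e-01] 1.32 len 150.65347951052473 mid [ 522.7 -359.2] cylinder ridge mid [ 522.1 -359.1] ridge len 144.9100613151129
scene 0.15 R wall -87.8 1.8 L wall 86.4 back 155.5 front -148.8 2.2
scene 0.157 R wall -88.6 1.8 L wall 85.7 back 155.4 front -148.9 2.2
scene 0.164 R wall -89.4 1.8 L wall 85.0 back 155.4 front -148.8 2.1
side a [525.871 -88.863   0.848] 1.23 len 148.31190312505632 mid [520.9 -94.5] cylinder ridge mid [519.8 -95.7] ridge len 142.48493647730825
side b [ 5.22809e+02 -3.59865e+02 -2.21000e-01] 1.25 len 144.27604647231817 mid [ 520.8 -359.4] cylinder ridge mid [ 517.5 -358.7] ridge len 136.31739720360753
side 0.15 R wall -87.2 3.0 L wall 87.2 back 152.1 front -148.3 2.4
side 0.157 R wall -88.0 3.1 L wall 86.5 back 152.1 front -148.3 2.4
side 0.164 R wall -88.8 3.1 L wall 85.7 back 152.1 front -148.4 2.4
```

>>> move_arm --moves '[{"translation":[-27,-4,15],"turn":[0,0,0],"hand":1},{"translation":[-27,-4,15],"turn":[0,0,0],"hand":1},{"translation":[-27,-4,15],"turn":[0,0,0],"hand":1},{"translation":[-27,-4,15],"turn":[0,0,0.113],"hand":1},{"translation":[0,0,0],"turn":[0,0,0.1],"hand":1},{"translation":[0,0,0],"turn":[0,0,0.1],"hand":1},{"translation":[0,0,0],"turn":[0,0,0.1],"hand":1},{"translation":[0,0,0],"turn":[0,0,0.1],"hand":1},{"translation":[0,0,0],"turn":[0,0,0.1],"hand":1},{"translation":[0,0,0],"turn":[0,0,0.1],"hand":1}]' --grip_force 40

```text
time_s: 0.98
eef_pos: [508.9, -108.0, 159.0]
ee_rot: [-0.0, 0.91, 0.414, -0.0]
force: [0.4, -0.1, 0.8]
grip_width: 0.998
grip_force: 0.0
```

```bash
cat >> h.py <<'E'
from scipy.spatial.transform import Rotation as Rn
def tool():
    s=sense(); q=s["ee_rot"]; return Rn.from_quat([q[1],q[2],q[3],q[0]]).as_matrix(),s["eef_pos"]
def wrist(name=None):
    """wrist picture with its points in world coordinates"""
    R,p=tool(); c=capture("wrist"); T=np.array(c["T_tool_cam"])
    if name: cv2.imwrite(f"pics/{name}.png",c["image"])
    return (pts(c)@T[:3,:3].T+T[:3,3])@R.T+p, c
def tell(target,theta):
    """shift in present tool axes and turn about z to reach target, tool x at angle theta"""
    R,p=tool(); th=np.arctan2(R[1,0],R[0,0])
    print("pos",p.round(1),"theta",th.round(4),"tilt",R[:,2].round(4)," shift",(R.T@(np.array(target)-p)).round(1),"turn",((th-theta+np.pi)%(2*np.pi)-np.pi).round(4))
E
python3 - <<'E'
from h import *
tell((508,-108.6,29.5),.858)
W,c=wrist("w1")
P=W.reshape(-1,3); P=P[np.isfinite(P).all(1)&(c["z_map"].ravel()>0)]
Q=P[(np.hypot(P[:,0]-521,P[:,1]+93)<110)&(P[:,2]>12)&(P[:,2]<65)]
print(len(Q),cv2.minAreaRect(Q[:,:2].astype(np.float32)),np.percentile(Q[:,2],99))
u=np.array([np.cos(.858),np.sin(.858)]);T=Q[Q[:,2]>45];l=(T[:,:2]-[521,-93.5])@u;print(np.percentile(l,[1,99]),"t",np.mean((T[:,:2]-[521,-93.5])@[-u[1],u[0]]))
E
```

```text
pos [ 508.9 -108.   159. ] theta 0.8528 tilt [-5.e-04  2.e-04 -1.e+00]  shift [ -1.   -0.2 129.5] turn -0.0052
11502 ((523.352294921875, -91.55711364746094), (148.45191955566406, 53.12063217163086), 48.59651184082031) 54.56568301569811
[-69.35455969  73.65823878] t -0.6668219572699149
```

View pics/w1.png

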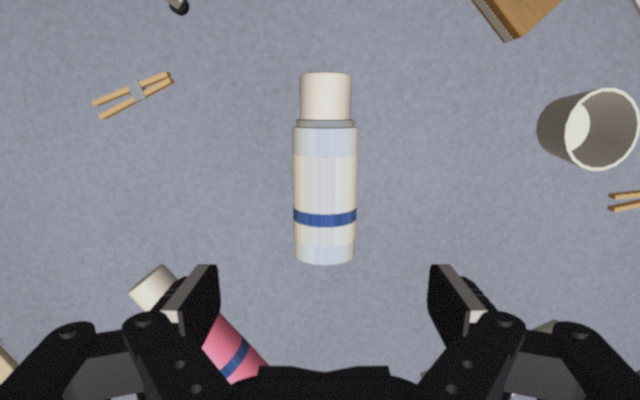

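The wrist view shows a white can with a blue band, body at (325,190) and cap at (325,95). This is spare_a, and its measured 148 x 53 size matches. The pink can at (210,310) stays clear of the fingers.

>>> move_arm --moves '[{"translation":[2,0,30],"turn":[0,0,0],"hand":1},{"translation":[0,0,30],"turn":[0,0,0],"hand":1},{"translation":[0,0,30],"turn":[0,0,0],"hand":1},{"translation":[0,0,25],"turn":[0,0,0],"hand":1},{"translation":[0,0,14],"turn":[0,0,0],"hand":1},{"translation":[0,0,0],"turn":[0,0,0],"hand":1},{"translation":[0,0,0],"turn":[0,0,0],"hand":0},{"translation":[0,0,0],"turn":[0,0,0],"hand":0},{"translation":[0,0,0],"turn":[0,0,0],"hand":0},{"translation":[0,0,0],"turn":[0,0,0],"hand":0}]' --grip_force 40

```text
time_s: 1.87
eef_pos: [510.8, -106.7, 31.2]
ee_rot: [0.001, 0.909, 0.416, 0.001]
force: [-0.8, -0.7, -0.0]
grip_width: 0.454
grip_force: 0.0
```

>>> move_arm --moves '[{"translation":[0,0,0],"turn":[0,0,0],"hand":0},{"translation":[0,0,0],"turn":[0,0,0],"hand":0},{"translation":[0,0,0],"turn":[0,0,0],"hand":0},{"translation":[0,0,0],"turn":[0,0,0],"hand":0}]'

```text
time_s: 2.2
eef_pos: [511.9, -107.4, 32.9]
ee_rot: [0.002, 0.909, 0.416, 0.001]
force: [-2.6, -0.4, 18.2]
grip_width: 0.369
grip_force: 31.3
```

Run:
```python
from h import *
c=capture("side"); W,w=wrist()
cv2.imwrite("pics/g1.png",np.hstack([cv2.resize(c["image"][170:300,230:360],(520,520),interpolation=cv2.INTER_CUBIC)[:400], w["image"][:,130:410]]))
print(sense())
```

```text
{'time_s': 2.3, 'joints': array([-4.30909382e-01,  5.32647140e-01,  1.71411081e+00, -5.56244850e-04,
        8.89707329e-01,  2.82009319e-01]), 'dq': array([-0.00045126, -0.00151111,  0.00046403, -0.00111193,  0.00018681,
       -0.00015044]), 'tau': array([ 5.89658841e-01, -3.63698816e+01, -1.60230374e+01,  3.43357231e-01,
       -6.61023930e-01,  2.31192674e-02]), 'eef_pos': array([ 511.85718627, -107.43820757,   32.88178282]), 'ee_rot': array([0.00208391, 0.90933199, 0.41606335, 0.00150887]), 'force': array([-2.39154871, -0.41651482, 17.50328575]), 'wrist_torque': array([-0.0643057 ,  0.59075043,  0.04521011]), 'grip_force': 31.312155425548553, 'grip_width': 0.3655739296058777}
```

View pics/g1.png

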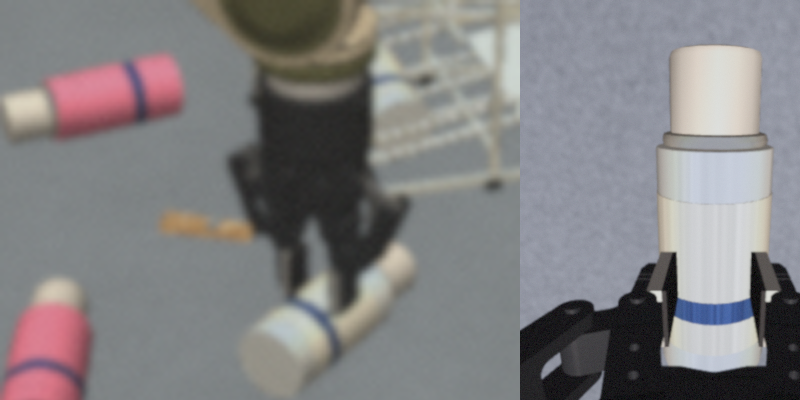

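Run:
```python
from h import *
R,p=tool(); W,c=wrist()
L=(W-p)@R  # tool coords
for v in(256,264,275,290,305,320,340,355):
    print(v,[f"{u}:"+",".join(f"{x:.0f}" for x in L[v,u]) for u in(266,272,276,280,290,320,360,366,370,374,380)])
T=np.array(c["T_tool_cam"]);print(T.round(3))
```

```text
256 ['266:-12,-34,32', '272:12,-21,-23', '276:12,-20,-22', '280:12,-18,-22', '290:9,-15,-16', '320:11,-2,-20', '360:9,15,-16', '366:12,17,-22', '370:12,18,-23', '374:12,20,-22', '380:-13,32,34']
264 ['266:11,-23,-29', '272:12,-20,-31', '276:12,-19,-30', '280:11,-17,-29', '290:5,-15,-16', '320:8,-2,-22', '360:5,15,-15', '366:12,16,-31', '370:12,17,-30', '374:12,19,-30', '380:12,21,-30']
275 ['266:12,-21,-39', '272:12,-19,-40', '276:12,-18,-39', '280:12,-16,-40', '290:0,-15,-16', '320:2,-2,-20', '360:0,15,-17', '366:10,15,-35', '370:12,16,-41', '374:11,18,-39', '380:11,20,-39']
290 ['266:12,-19,-51', '272:12,-17,-51', '276:12,-16,-50', '280:6,-16,-41', '290:-7,-15,-16', '320:-5,-2,-20', '360:-6,15,-18', '366:4,15,-37', '370:10,15,-48', '374:11,16,-50', '380:11,18,-50']
305 ['266:13,-18,-62', '272:6,-18,-51', '276:6,-16,-51', '280:1,-16,-42', '290:-15,-15,-16', '320:-12,-2,-20', '360:-15,16,-16', '366:-1,15,-39', '370:5,15,-49', '374:6,16,-51', '380:13,17,-61']
320 ['266:13,-17,-69', '272:0,-18,-51', '276:1,-17,-51', '280:-5,-16,-43', '290:-22,-16,-16', '320:-19,-2,-21', '360:-24,16,-15', '366:-7,15,-40', '370:-0,15,-50', '374:-0,17,-50', '380:12,15,-69']
340 ['266:17,-14,-84', '272:-7,-18,-52', '276:-8,-17,-50', '280:-37,-21,-12', '290:-33,-16,-16', '320:-30,-2,-21', '360:-35,17,-14', '366:-38,20,-10', '370:-8,16,-51', '374:-6,17,-53', '380:19,12,-86']
355 ['266:18,-13,-91', '272:-80,-33,32', '276:-49,-24,-6', '280:-46,-22,-10', '290:-42,-16,-16', '320:-37,-2,-22', '360:-44,17,-13', '366:-48,21,-8', '370:-53,24,-1', '374:-81,32,33', '380:17,12,-89']
[[-0.00000e+00 -9.62000e-01 -2.72000e-01  6.94930e+01]
 [ 1.00000e+00 -0.00000e+00 -1.00000e-03 -4.35000e-01]
 [ 1.00000e-03 -2.72000e-01  9.62000e-01 -1.55176e+02]
 [ 0.00000e+00  0.00000e+00  0.00000e+00  1.00000e+00]]
```

The picture shows the fingers pinching only the top of the can. The depth puts the real fingertips at about tool z -18, so they are roughly 36 mm shorter than stated. I'll open, re-measure, and go lower.

>>> move_arm --moves '[{"translation":[0,0,0],"turn":[0,0,0],"hand":1},{"translation":[0,0,0],"turn":[0,0,0],"hand":1},{"translation":[0,0,-10],"turn":[0,0,0],"hand":1},{"translation":[0,0,-20],"turn":[0,0,0],"hand":1},{"translation":[0,0,-20],"turn":[0,0,0],"hand":1},{"translation":[0,0,0],"turn":[0,0,0],"hand":1},{"translation":[0,0,0],"turn":[0,0,0],"hand":1}]'

```text
time_s: 2.93
eef_pos: [510.8, -106.7, 81.4]
ee_rot: [0.001, 0.909, 0.416, 0.001]
force: [0.3, 0.0, -0.6]
grip_width: 1.0
grip_force: 0.0
```

```bash
cat >> h.py <<'E'
def canfit(W,c,m0,yaw):
    P=W.reshape(-1,3); P=P[np.isfinite(P).all(1)&(c["z_map"].ravel()>0)]
    Q=P[(np.hypot(P[:,0]-m0[0],P[:,1]-m0[1])<95)&(P[:,2]>12)&(P[:,2]<60)]
    u=np.array([np.cos(yaw),np.sin(yaw)]);D=Q[:,:2]-m0;l=D@u;t=D@[-u[1],u[0]]; m=abs(t)<36; 
    (x,y),s,a=cv2.minAreaRect(Q[m][:,:2].astype(np.float32)); print("rect",x,y,s,a,"z99",np.percentile(Q[m][:,2],99))
    T=m&(Q[:,2]>47); print("ridge l",np.percentile(l[T],[1,99]),"t",t[T].mean(), "fit yaw",yaw+np.polyfit(l[T],t[T],1)[0])
E
python3 - <<'E'
from h import *
R,p=tool(); W,c=wrist("w2"); L=(W-p)@R
print(p,sense()["grip_width"])
canfit(W,c,(523.4,-91.6),.848)
S=L.reshape(-1,3); S=S[np.isfinite(S).all(1)&(c["z_map"].ravel()>0)]
for sg in(-1,1):
    F=S[(S[:,1]*sg>36)&(S[:,1]*sg<62)&(abs(S[:,0])<16)&(S[:,2]>-90)&(S[:,2]<15)]
    print("finger",sg,F.min(0).round(1),F.max(0).round(1),np.percentile(F[:,2],[90,98]))
E
```

```text
[ 510.77737207 -106.66374045   81.41552159] 0.9965843660299891
rect 524.2852783203125 -92.46142578125 (148.7806396484375, 53.42350387573242) 48.48735046386719 z99 54.41231309319466
ridge l [-72.00366199  61.78652281] t -1.22074903470494 fit yaw 0.8469319425833467
finger -1 [-10.8 -62.  -90. ] [ 15.3 -37.4 -25.2] [-38.88408846 -30.03911742]
finger 1 [-11.   36.6 -90. ] [ 15.3  62.  -25. ] [-39.7908409  -29.98808531]
```

>>> move_arm --moves '[{"translation":[0,0,30],"turn":[0,0,0],"hand":1},{"translation":[0,0,30],"turn":[0,0,0],"hand":1},{"translation":[0,0,16],"turn":[0,0,0],"hand":1},{"translation":[0,0,10],"turn":[0,0,0],"hand":1},{"translation":[0,0,0],"turn":[0,0,0],"hand":1},{"translation":[0,0,0],"turn":[0,0,0],"hand":0},{"translation":[0,0,0],"turn":[0,0,0],"hand":0},{"translation":[0,0,0],"turn":[0,0,0],"hand":0},{"translation":[0,0,0],"turn":[0,0,0],"hand":0},{"translation":[0,0,0],"turn":[0,0,0],"hand":0}]'

```text
time_s: 3.82
eef_pos: [511.1, -106.8, -4.4]
ee_rot: [0.001, 0.909, 0.416, 0.001]
force: [-1.5, 0.9, 6.0]
grip_width: 0.608
grip_force: 41.4
```

>>> move_arm --moves '[{"translation":[0,0,-20],"turn":[0,0,0],"hand":0},{"translation":[0,0,-30],"turn":[0,0,0],"hand":0},{"translation":[0,0,-30],"turn":[0,0,0],"hand":0},{"translation":[0,0,-30],"turn":[0,0,0],"hand":0},{"translation":[0,0,-30],"turn":[0,0,0],"hand":0},{"translation":[0,0,-30],"turn":[0,0,0],"hand":0},{"translation":[0,0,-30],"turn":[0,0,0],"hand":0},{"translation":[0,0,-18],"turn":[0,0,0],"hand":0},{"translation":[0,0,0],"turn":[0,0,0],"hand":0}]'

```text
time_s: 4.57
eef_pos: [511.6, -107.0, 216.5]
ee_rot: [0.003, 0.909, 0.416, 0.003]
force: [-0.3, 0.6, -1.6]
grip_width: 0.608
grip_force: 43.2
```

```bash
cat >> h.py <<'E'
def held():
    """end of the cap and top of the held can, tool axes"""
    R,p=tool(); W,c=wrist(); L=(W-p)@R; S=L.reshape(-1,3); S=S[np.isfinite(S).all(1)&(c["z_map"].ravel()>0)]
    F=S[(abs(S[:,1])<27)&(abs(S[:,0])<130)&(S[:,2]>-63)&(S[:,2]<-25)]; C=F[F[:,0]>56]
    T=F[(abs(F[:,1])<6)&(F[:,0]>15)&(F[:,0]<50)]
    print("cap end x",np.percentile(C[:,0],[95,99]),"cap y",C[:,1].min(),C[:,1].max(),"cap top z",np.percentile(C[:,2],2),"ridge z",np.median(T[:,2]),"slope",np.polyfit(T[:,0],T[:,2],1)[0])
E
python3 - <<'E'
from h import *
held(); tell((598.3,167.7,213),1.727); print(sense()["grip_force"],sense()["grip_width"])
E
```

```text
cap end x [91.25389095 92.8988105 ] cap y -22.82480808490702 23.264401558460754 cap top z -54.18527938959383 ridge z -57.58233334358739 slope 0.020605108191999878
pos [ 510.7 -106.7  213.7] theta 0.8579 tilt [ 0.0033 -0.0016 -1.    ]  shift [ 264.8 -113.2    0.5] turn -0.8691
43.20488512516022 0.6052512426492217
```

>>> move_arm --moves '[{"translation":[29.5,-12.7,0],"turn":[0,0,0],"hand":0},{"translation":[29.5,-12.7,0],"turn":[0,0,0],"hand":0},{"translation":[29.5,-12.7,0],"turn":[0,0,0],"hand":0},{"translation":[29.5,-12.7,0],"turn":[0,0,0],"hand":0},{"translation":[29.5,-12.7,0],"turn":[0,0,0],"hand":0},{"translation":[29.5,-12.7,0],"turn":[0,0,0],"hand":0},{"translation":[29.5,-12.7,0],"turn":[0,0,0],"hand":0},{"translation":[29.5,-12.7,0],"turn":[0,0,0],"hand":0},{"translation":[29.5,-12.7,0],"turn":[0,0,-0.05],"hand":0},{"translation":[0,0,0],"turn":[0,0,-0.1],"hand":0}]'

```text
time_s: 5.45
eef_pos: [597.2, 173.9, 209.4]
ee_rot: [-0.001, 0.874, 0.486, -0.001]
force: [-0.6, -0.5, -2.9]
grip_width: 0.601
grip_force: 43.2
```

>>> move_arm --moves '[{"translation":[0,0,0],"turn":[0,0,-0.1],"hand":0},{"translation":[0,0,0],"turn":[0,0,-0.1],"hand":0},{"translation":[0,0,0],"turn":[0,0,-0.1],"hand":0},{"translation":[0,0,0],"turn":[0,0,-0.1],"hand":0},{"translation":[0,0,0],"turn":[0,0,-0.1],"hand":0},{"translation":[0,0,0],"turn":[0,0,-0.1],"hand":0},{"translation":[0,0,0],"turn":[0,0,-0.1],"hand":0},{"translation":[0,0,0],"turn":[0,0,-0.02],"hand":0},{"translation":[0,0,0],"turn":[0,0,0],"hand":0}]'

```text
time_s: 6.2
eef_pos: [597.0, 169.0, 210.6]
ee_rot: [-0.001, 0.65, 0.76, -0.001]
force: [0.7, -0.1, -1.7]
grip_width: 0.61
grip_force: 43.2
```

Run:
```python
from h import *
held(); tell((598.1,169.2,140.5),1.727)
W,c=wrist("w3")
# rails and walls seen from the wrist, in rack coordinates
P=W.reshape(-1,3);P=P[np.isfinite(P).all(1)&(c["z_map"].ravel()>0)]
y=.157;x=np.array([np.cos(y),np.sin(y)]);D=P[:,:2]-[654.5,196.8];l=D@x;t=D@[-x[1],x[0]]
m=(abs(l)<170)&(P[:,2]>140)&(P[:,2]<200)
for s in(-1,1):
    k=m&(t*s>70)&(t*s<105); h=np.histogram(t[k],np.arange(70,106,3)*s if s>0 else np.arange(-105,-69,3)); print(s,h[0],h[1])
    for a in range(-150,150,50):
        kk=k&(l>a)&(l<a+50); print(a,kk.sum(),np.median(t[kk]) if kk.sum() else "",np.percentile(P[kk,2],95) if kk.sum() else "")
k=m&(abs(t)<70)&(l<-135); print("lip",k.sum(),np.median(l[k]),np.percentile(P[k,2],97) if k.sum() else "")
```

```text
cap end x [91.47992701 93.0768411 ] cap y -22.142872607791173 23.789967796362983 cap top z -54.32779480323941 ridge z -57.52827059359787 slope 0.01920291514009385
pos [597.1 169.  210.9] theta 1.7251 tilt [-2.e-03 -2.e-04 -1.e+00]  shift [-0.   1.1 70.4] turn -0.0019
-1 [   0    0    0    1   26   68 1037  565    2   99  188] [-105 -102  -99  -96  -93  -90  -87  -84  -81  -78  -75  -72]
-150 83 -84.6328717982195 188.77430179640623
-100 0  
-50 18 -85.34589964870781 174.49419985395676
0 172 -84.45981739803479 147.10682574335945
50 635 -84.16639473684539 156.5658186504212
100 707 -84.22237369760636 152.46025033066167
1 [ 116  119  131  134  133  515 4827 1062  285    7    0] [ 70  73  76  79  82  85  88  91  94  97 100 103]
-150 2938 89.14134444152198 195.86552312908447
-100 521 89.89743355590038 187.90632750028502
-50 936 89.68191528581193 176.203068022727
0 1358 89.53461156634123 170.55168815590883
50 990 88.88642209191829 161.60928064054943
100 439 88.62032793070651 153.4194282549032
lip 4954 -147.2053444563071 175.96385295541367
```

View pics/w3.png

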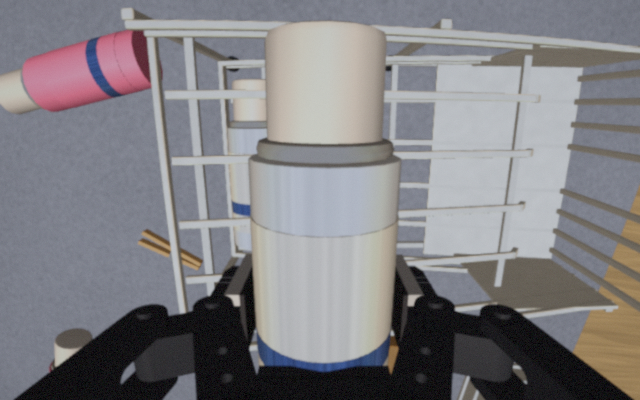

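The wrist view shows the can held across the lane with its cap at (325,85), to the rack's left. The stock cap at (248,95) is on the same side. The walls say to shift about 2 mm along tool x, so I'll do that and lower.

>>> move_arm --moves '[{"translation":[2,1,15],"turn":[0,0,0],"hand":0},{"translation":[0,0,20],"turn":[0,0,0],"hand":0},{"translation":[0,0,17],"turn":[0,0,0],"hand":0},{"translation":[0,0,9],"turn":[0,0,0],"hand":0},{"translation":[0,0,4],"turn":[0,0,0],"hand":0},{"translation":[0,0,2],"turn":[0,0,0],"hand":0},{"translation":[0,0,0],"turn":[0,0,0],"hand":0}]'

```text
time_s: 6.88
eef_pos: [598.4, 171.2, 145.6]
ee_rot: [0.0, 0.65, 0.76, 0.0]
force: [0.6, -0.1, -2.9]
grip_width: 0.604
grip_force: 43.2
```

>>> move_arm --moves '[{"translation":[0,0,2],"turn":[0,0,0],"hand":0},{"translation":[0,0,1],"turn":[0,0,0],"hand":0},{"translation":[0,0,1],"turn":[0,0,0],"hand":0},{"translation":[0,0,0],"turn":[0,0,0],"hand":0}]'

```text
time_s: 7.22
eef_pos: [598.2, 171.2, 141.3]
ee_rot: [0.0, 0.65, 0.76, 0.0]
force: [-0.4, -0.0, -2.4]
grip_width: 0.608
grip_force: 43.2
```

>>> move_arm --moves '[{"translation":[0,0,1],"turn":[0,0,0],"hand":0},{"translation":[0,0,0.5],"turn":[0,0,0],"hand":0},{"translation":[0,0,0],"turn":[0,0,0],"hand":0}]'

```text
time_s: 7.47
eef_pos: [598.5, 171.2, 140.4]
ee_rot: [0.0, 0.649, 0.76, 0.0]
force: [0.3, -0.4, 3.9]
grip_width: 0.608
grip_force: 43.8
```

Contact made: the force went from -2.4 N to +3.9 N. Releasing.

>>> move_arm --moves '[{"translation":[0,0,0],"turn":[0,0,0],"hand":0.75},{"translation":[0,0,0],"turn":[0,0,0],"hand":0.9},{"translation":[0,0,0],"turn":[0,0,0],"hand":1},{"translation":[0,0,-8],"turn":[0,0,0],"hand":1},{"translation":[0,0,-20],"turn":[0,0,0],"hand":1},{"translation":[0,0,-30],"turn":[0,0,0],"hand":1},{"translation":[0,0,-30],"turn":[0,0,0],"hand":1},{"translation":[0,0,-20],"turn":[0,0,0],"hand":1},{"translation":[0,0,0],"turn":[0,0,0],"hand":1},{"translation":[0,0,0],"turn":[0,0,0],"hand":1}]'

```text
time_s: 8.3
eef_pos: [598.5, 171.3, 248.9]
ee_rot: [0.001, 0.649, 0.76, 0.001]
force: [0.3, 0.0, 0.1]
grip_width: 0.998
grip_force: 0.0
```

Run:
```python
from h import *
W,c=wrist("w4"); tell((502,-355,150),-.222)
s=capture("scene")["image"]; cv2.imwrite("pics/s4.png",np.hstack([cv2.resize(s[150:275,330:460],(520,500),interpolation=cv2.INTER_CUBIC)[:400],c["image"][:,200:480]]))
```

```text
pos [598.  171.2 247.4] theta 1.7278 tilt [-5.e-04 -0.e+00 -1.e+00]  shift [-504.7 -177.1   97.5] turn 1.9498
```

View pics/s4.png

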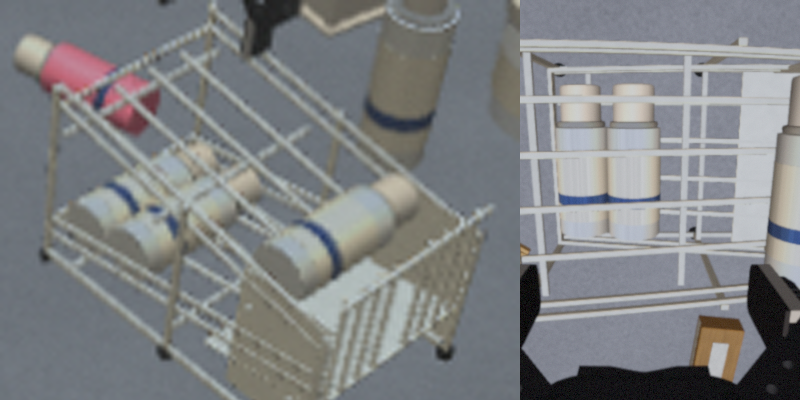

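The first can is rolling at the end of the upper track, at crop (340,240), with its cap on the left. Moving on to spare_b.

>>> move_arm --moves '[{"translation":[-36,-12.6,0],"turn":[0,0,0],"hand":1},{"translation":[-36,-12.6,0],"turn":[0,0,0],"hand":1},{"translation":[-36,-12.6,0],"turn":[0,0,0],"hand":1},{"translation":[-36,-12.6,0],"turn":[0,0,0],"hand":1},{"translation":[-36,-12.6,0],"turn":[0,0,0],"hand":1},{"translation":[-36,-12.6,0],"turn":[0,0,0],"hand":1},{"translation":[-36,-12.6,10],"turn":[0,0,0],"hand":1},{"translation":[-36,-12.6,10],"turn":[0,0,0],"hand":1},{"translation":[-36,-12.6,10],"turn":[0,0,0],"hand":1},{"translation":[-36,-12.6,10],"turn":[0,0,0],"hand":1}]'

```text
time_s: 9.23
eef_pos: [528.9, -205.5, 206.1]
ee_rot: [-0.001, 0.649, 0.76, -0.0]
force: [0.1, 0.3, 0.1]
grip_width: 1.002
grip_force: 0.0
```

>>> move_arm --moves '[{"translation":[-36,-12.6,10],"turn":[0,0,0],"hand":1},{"translation":[-36,-12.6,10],"turn":[0,0,0],"hand":1},{"translation":[-36,-12.6,10],"turn":[0,0,0],"hand":1},{"translation":[-36,-12.6,10],"turn":[0,0,0.11],"hand":1},{"translation":[0,0,0],"turn":[0,0,0.115],"hand":1},{"translation":[0,0,0],"turn":[0,0,0.115],"hand":1},{"translation":[0,0,0],"turn":[0,0,0.115],"hand":1},{"translation":[0,0,0],"turn":[0,0,0.115],"hand":1},{"translation":[0,0,0],"turn":[0,0,0.115],"hand":1},{"translation":[0,0,0],"turn":[0,0,0.115],"hand":1}]'

```text
time_s: 10.07
eef_pos: [502.3, -353.7, 166.3]
ee_rot: [-0.001, 0.896, 0.445, -0.0]
force: [-0.3, -0.1, -0.4]
grip_width: 0.999
grip_force: 0.0
```

>>> move_arm --moves '[{"translation":[0,0,0],"turn":[0,0,0.115],"hand":1},{"translation":[0,0,0],"turn":[0,0,0.115],"hand":1},{"translation":[0,0,0],"turn":[0,0,0.115],"hand":1},{"translation":[0,0,0],"turn":[0,0,0.115],"hand":1},{"translation":[0,0,0],"turn":[0,0,0.115],"hand":1},{"translation":[0,0,0],"turn":[0,0,0.115],"hand":1},{"translation":[0,0,0],"turn":[0,0,0.115],"hand":1},{"translation":[0,0,0],"turn":[0,0,0.115],"hand":1},{"translation":[0,0,0],"turn":[0,0,0.115],"hand":1},{"translation":[0,0,0],"turn":[0,0,0.115],"hand":1}]'

```text
time_s: 10.9
eef_pos: [502.3, -353.7, 166.3]
ee_rot: [-0.001, 0.994, -0.114, -0.001]
force: [-0.2, -1.4, 0.2]
grip_width: 1.003
grip_force: 0.0
```

Run:
```python
from h import *
tell((502.7,-354.9,-5),-.223); W,c=wrist("w5"); canfit(W,c,(522.2,-359.3),-.223)
s=capture("scene")["image"];cv2.imwrite("pics/s5.png",np.hstack([cv2.resize(s[150:275,330:460],(520,500),interpolation=cv2.INTER_CUBIC)[:400],c["image"][:,200:480]]))
```

```text
pos [ 502.3 -353.7  166.3] theta -0.2279 tilt [-0.0019  0.0019 -1.    ]  shift [  1.    1.3 171.3] turn -0.0049
rect 522.8248291015625 -358.007080078125 (53.3709831237793, 148.4269561767578) 77.77467346191406 z99 54.6031141885836
ridge l [-72.19442136  60.64764907] t 1.0602047780374768 fit yaw -0.2223845199135798
```

View pics/s5.png

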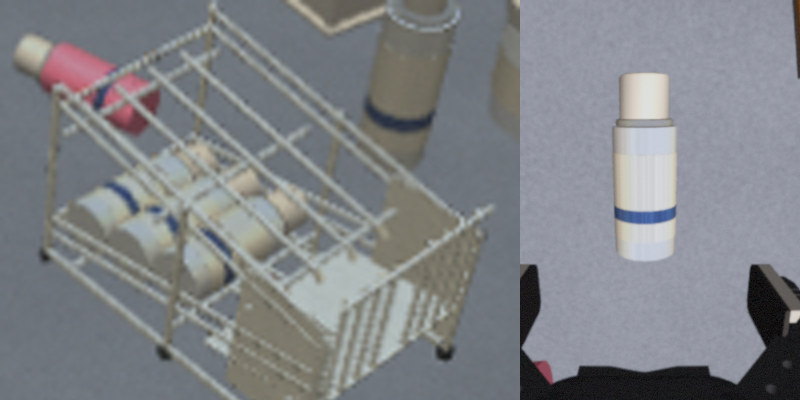

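spare_a is queued third, at crop (235,245), with its cap on the left. The wrist view shows spare_b, body at crop (645,190) and cap up. Grasping it.

>>> move_arm --moves '[{"translation":[1,0,30],"turn":[0,0,0],"hand":1},{"translation":[0,0,35],"turn":[0,0,0],"hand":1},{"translation":[0,0,35],"turn":[0,0,0],"hand":1},{"translation":[0,0,35],"turn":[0,0,0],"hand":1},{"translation":[0,0,24],"turn":[0,0,0],"hand":1},{"translation":[0,0,11.5],"turn":[0,0,0],"hand":1},{"translation":[0,0,0],"turn":[0,0,0],"hand":1},{"translation":[0,0,0],"turn":[0,0,0],"hand":0},{"translation":[0,0,0],"turn":[0,0,0],"hand":0},{"translation":[0,0,0],"turn":[0,0,0],"hand":0}]'

```text
time_s: 11.83
eef_pos: [504.5, -355.1, -0.9]
ee_rot: [0.001, 0.994, -0.111, 0.001]
force: [-2.5, 3.1, 31.5]
grip_width: 0.61
grip_force: 38.0
```

>>> move_arm --moves '[{"translation":[0,0,0],"turn":[0,0,0],"hand":0},{"translation":[0,0,0],"turn":[0,0,0],"hand":0},{"translation":[0,0,0],"turn":[0,0,0],"hand":0}]'

```text
time_s: 12.08
eef_pos: [504.5, -355.1, -0.6]
ee_rot: [0.001, 0.994, -0.111, 0.001]
force: [-1.0, 1.3, 5.3]
grip_width: 0.602
grip_force: 41.5
```

>>> move_arm --moves '[{"translation":[0,0,-20],"turn":[0,0,0],"hand":0},{"translation":[0,0,-30],"turn":[0,0,0],"hand":0},{"translation":[0,0,-30],"turn":[0,0,0],"hand":0},{"translation":[0,0,-30],"turn":[0,0,0],"hand":0},{"translation":[0,0,-30],"turn":[0,0,0],"hand":0},{"translation":[0,0,-30],"turn":[0,0,0],"hand":0},{"translation":[0,0,-30],"turn":[0,0,0],"hand":0},{"translation":[0,0,-20],"turn":[0,0,0],"hand":0},{"translation":[0,0,0],"turn":[0,0,0],"hand":0},{"translation":[0,0,0],"turn":[0,0,0],"hand":0}]'

```text
time_s: 12.92
eef_pos: [503.8, -354.4, 218.2]
ee_rot: [0.001, 0.994, -0.111, 0.001]
force: [-0.5, -0.3, -1.3]
grip_width: 0.606
grip_force: 42.9
```

Run:
```python
from h import *
held(); tell((598.2,171.2,213),1.727); print(sense()["grip_force"],sense()["grip_width"])
```

```text
cap end x [90.43492528 91.97725175] cap y -23.647255276131947 22.444483587839375 cap top z -49.934241352294116 ridge z -53.716825795167544 slope 0.024500765802398353
pos [ 503.5 -354.1  216.6] theta -0.2219 tilt [-5.e-04  5.e-04 -1.e+00]  shift [ -23.2 -533.2    3.8] turn -1.9489
42.897014021873474 0.6072718468012104
```

>>> move_arm --moves '[{"translation":[0,-20,0],"turn":[0,0,0],"hand":0},{"translation":[0,-35,0],"turn":[0,0,0],"hand":0},{"translation":[0,-38,0],"turn":[0,0,0],"hand":0},{"translation":[0,-38,0],"turn":[0,0,0],"hand":0},{"translation":[0,-38,0],"turn":[0,0,0],"hand":0},{"translation":[0,-38,0],"turn":[0,0,0],"hand":0},{"translation":[0,-25,0],"turn":[0,0,-0.05],"hand":0},{"translation":[0,0,0],"turn":[0,0,-0.11],"hand":0},{"translation":[0,0,0],"turn":[0,0,-0.11],"hand":0},{"translation":[0,0,0],"turn":[0,0,-0.11],"hand":0}]'

```text
time_s: 13.8
eef_pos: [554.3, -127.2, 215.4]
ee_rot: [-0.001, 0.997, 0.082, -0.001]
force: [-0.0, 0.2, -2.0]
grip_width: 0.603
grip_force: 42.9
```

>>> move_arm --moves '[{"translation":[0,0,0],"turn":[0,0,-0.11],"hand":0},{"translation":[0,0,0],"turn":[0,0,-0.11],"hand":0},{"translation":[0,0,0],"turn":[0,0,-0.11],"hand":0},{"translation":[0,0,0],"turn":[0,0,-0.11],"hand":0},{"translation":[0,0,0],"turn":[0,0,-0.11],"hand":0},{"translation":[0,0,0],"turn":[0,0,-0.11],"hand":0},{"translation":[0,0,0],"turn":[0,0,-0.11],"hand":0},{"translation":[0,0,0],"turn":[0,0,-0.11],"hand":0},{"translation":[0,0,0],"turn":[0,0,-0.11],"hand":0},{"translation":[0,0,0],"turn":[0,0,-0.11],"hand":0}]'

```text
time_s: 14.63
eef_pos: [554.2, -127.8, 215.3]
ee_rot: [-0.001, 0.807, 0.591, -0.001]
force: [-0.1, 0.4, -1.4]
grip_width: 0.606
grip_force: 42.9
```

>>> move_arm --moves '[{"translation":[0,0,0],"turn":[0,0,-0.11],"hand":0},{"translation":[0,0,0],"turn":[0,0,-0.11],"hand":0},{"translation":[0,0,0],"turn":[0,0,-0.11],"hand":0},{"translation":[0,0,0],"turn":[0,0,-0.11],"hand":0},{"translation":[0,0,0],"turn":[0,0,-0.029],"hand":0},{"translation":[0,0,0],"turn":[0,0,0],"hand":0}]'

```text
time_s: 15.13
eef_pos: [554.2, -127.8, 215.5]
ee_rot: [-0.001, 0.649, 0.76, -0.0]
force: [-0.1, -0.3, -2.1]
grip_width: 0.609
grip_force: 42.9
```

Run:
```python
from h import *
held(); tell((598,172.2,214),1.727)
```

```text
cap end x [91.34640491 92.93226368] cap y -22.86599869478506 23.217684424489544 cap top z -50.302282638688474 ridge z -53.70815257911482 slope 0.02307351222634774
pos [ 554.3 -127.8  215.7] theta 1.7259 tilt [-0.0024  0.0011 -1.    ]  shift [289.7  89.5   2. ] turn -0.0011
```

>>> move_arm --moves '[{"translation":[20,6,0],"turn":[0,0,0],"hand":0},{"translation":[34,10.5,0],"turn":[0,0,0],"hand":0},{"translation":[34,10.5,0],"turn":[0,0,0],"hand":0},{"translation":[34,10.5,0],"turn":[0,0,0],"hand":0},{"translation":[34,10.5,0],"turn":[0,0,0],"hand":0},{"translation":[34,10.5,0],"turn":[0,0,0],"hand":0},{"translation":[34,10.5,0],"turn":[0,0,0],"hand":0},{"translation":[34,10.5,0],"turn":[0,0,0],"hand":0},{"translation":[30.7,9.8,0],"turn":[0,0,0],"hand":0},{"translation":[0,0,0],"turn":[0,0,0],"hand":0}]'

```text
time_s: 16.02
eef_pos: [597.6, 176.3, 215.9]
ee_rot: [-0.001, 0.648, 0.761, 0.0]
force: [0.3, -0.1, -2.9]
grip_width: 0.603
grip_force: 42.9
```

>>> move_arm --moves '[{"translation":[0,0,15],"turn":[0,0,0],"hand":0},{"translation":[0,0,20],"turn":[0,0,0],"hand":0},{"translation":[0,0,15],"turn":[0,0,0],"hand":0},{"translation":[0,0,9],"turn":[0,0,0],"hand":0},{"translation":[0,0,4],"turn":[0,0,0],"hand":0},{"translation":[0,0,2],"turn":[0,0,0],"hand":0},{"translation":[0,0,0],"turn":[0,0,0],"hand":0},{"translation":[0,0,0],"turn":[0,0,0],"hand":0}]'

```text
time_s: 16.68
eef_pos: [598.6, 170.9, 153.0]
ee_rot: [0.0, 0.65, 0.76, 0.0]
force: [-0.7, 0.4, -1.3]
grip_width: 0.605
grip_force: 42.9
```

Run:
```python
from h import *
tell((598.2,171.2,144.5),1.727); print(sense()["force"])
```

```text
pos [598.6 170.9 153. ] theta 1.7265 tilt [ 1.3e-03  1.0e-04 -1.0e+00]  shift [ 0.3 -0.4  8.5] turn -0.0005
[-0.66357574  0.43938295 -1.29672373]
```

>>> move_arm --moves '[{"translation":[0,0,4],"turn":[0,0,0],"hand":0},{"translation":[0,0,2],"turn":[0,0,0],"hand":0},{"translation":[0,0,1],"turn":[0,0,0],"hand":0},{"translation":[0,0,0],"turn":[0,0,0],"hand":0},{"translation":[0,0,0],"turn":[0,0,0],"hand":0}]'

```text
time_s: 17.1
eef_pos: [598.2, 171.0, 145.2]
ee_rot: [-0.0, 0.65, 0.76, 0.0]
force: [-0.4, -0.6, -1.5]
grip_width: 0.605
grip_force: 42.9
```

>>> move_arm --moves '[{"translation":[0,0,1],"turn":[0,0,0],"hand":0},{"translation":[0,0,0.5],"turn":[0,0,0],"hand":0},{"translation":[0,0,0],"turn":[0,0,0],"hand":0}]'

```text
time_s: 17.35
eef_pos: [598.5, 171.0, 144.2]
ee_rot: [0.0, 0.65, 0.76, 0.0]
force: [-0.5, 0.2, 2.2]
grip_width: 0.606
grip_force: 43.4
```

Contact again, so I'm releasing and waiting for the roll.

>>> move_arm --moves '[{"translation":[0,0,0],"turn":[0,0,0],"hand":0.75},{"translation":[0,0,0],"turn":[0,0,0],"hand":0.9},{"translation":[0,0,0],"turn":[0,0,0],"hand":1},{"translation":[0,0,-8],"turn":[0,0,0],"hand":1},{"translation":[0,0,-20],"turn":[0,0,0],"hand":1},{"translation":[0,0,-30],"turn":[0,0,0],"hand":1},{"translation":[0,0,-30],"turn":[0,0,0],"hand":1},{"translation":[0,0,-20],"turn":[0,0,0],"hand":1},{"translation":[0,0,0],"turn":[0,0,0],"hand":1},{"translation":[0,0,0],"turn":[0,0,0],"hand":1}]'

```text
time_s: 18.18
eef_pos: [598.5, 171.0, 252.9]
ee_rot: [0.001, 0.65, 0.76, 0.001]
force: [0.4, -0.1, -0.6]
grip_width: 0.995
grip_force: 0.0
```

>>> move_arm --moves '[{"translation":[0,0,0],"turn":[0,0,0],"hand":1},{"translation":[0,0,0],"turn":[0,0,0],"hand":1},{"translation":[0,0,0],"turn":[0,0,0],"hand":1},{"translation":[0,0,0],"turn":[0,0,0],"hand":1},{"translation":[0,0,0],"turn":[0,0,0],"hand":1},{"translation":[0,0,0],"turn":[0,0,0],"hand":1},{"translation":[0,0,0],"turn":[0,0,0],"hand":1},{"translation":[0,0,0],"turn":[0,0,0],"hand":1},{"translation":[0,0,0],"turn":[0,0,0],"hand":1},{"translation":[0,0,0],"turn":[0,0,0],"hand":1}]'

```text
time_s: 19.02
eef_pos: [598.2, 171.0, 251.7]
ee_rot: [0.0, 0.65, 0.76, 0.0]
force: [-0.3, 0.1, -0.4]
grip_width: 1.0
grip_force: 0.0
```

>>> move_arm --moves '[{"translation":[0,0,0],"turn":[0,0,0],"hand":1},{"translation":[0,0,0],"turn":[0,0,0],"hand":1},{"translation":[0,0,0],"turn":[0,0,0],"hand":1},{"translation":[0,0,0],"turn":[0,0,0],"hand":1},{"translation":[0,0,0],"turn":[0,0,0],"hand":1},{"translation":[0,0,0],"turn":[0,0,0],"hand":1},{"translation":[0,0,0],"turn":[0,0,0],"hand":1},{"translation":[0,0,0],"turn":[0,0,0],"hand":1},{"translation":[0,0,0],"turn":[0,0,0],"hand":1},{"translation":[0,0,0],"turn":[0,0,0],"hand":1}]'

```text
time_s: 19.85
eef_pos: [598.2, 171.0, 251.7]
ee_rot: [-0.0, 0.65, 0.76, 0.0]
force: [0.1, 1.3, -0.3]
grip_width: 1.0
grip_force: 0.0
```

Run:
```python
from h import *
c=capture("wrist")
a=capture("scene")["image"].astype(int)
for i in range(6): b=capture("scene")["image"].astype(int)
print("change in rack",(abs(a-b)[150:275,330:460].max(-1)>25).sum())
cv2.imwrite("pics/s6.png",np.hstack([cv2.resize(b[150:275,330:460].astype(np.uint8),(520,500),interpolation=cv2.INTER_CUBIC)[:400],c["image"][:,200:480]]))
```

```text
change in rack 0
```

View pics/s6.png

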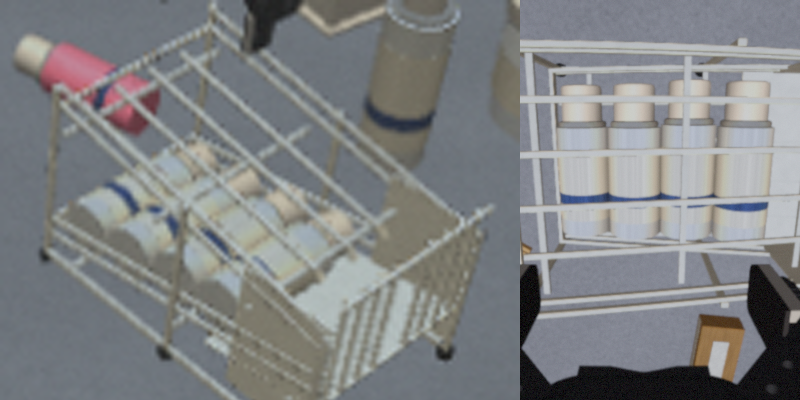

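All four cans lie still and straight in the queue, with their caps in a row at crop (580-748,100).

```bash
python3 -c "
from rig import finish_job; print(finish_job())"
```

```text
the job is handed in; nothing more can be done
None
```

I laid both spare cans on the upper track, and they rolled to the back and dropped to queue behind the two stock cans, all caps on the rack's left; the job is handed in, but no verdict came back.

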